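# Raise the display riser one notch and set out the sample jar

### The arm

A 6-joint arm with a two-finger parallel gripper is mounted at the origin on the work surface. World frame = base frame: x ahead of the robot, y to its left, z up, the work surface at z = 0. Lengths are in m, angles in rad, forces in N, time in s.
With the tool pointing down it reaches from about 0.35 to 0.875 m from the base axis. Payload 4.2 kg.
Tool frame: the origin (TCP) lies between the finger pads; the fingertips stand 25 mm ahead of it and the grasp point (between the pads) lies 6 mm ahead of it; z points along the fingers, x is the direction in which the jaws open and shut, and the axes are right-handed (so a half turn about z gives the same grasp; the last joint's range is limited). The gripper opens to 85 mm and grips with 20 to 120 N. Pads are 22 mm wide; open, the fingers measure 114 mm over their backs; the gripper's body (76 mm by 85 mm) begins 54 mm behind the grasp point. The pads swing forward as they close: fully open they stand 13 mm farther back than shut.
Start: joints at [-0.857, 0.385, 0.008, 0, -1.194, -0.259], TCP at [0.275, -0.561, 0.256] pointing down, gripper open.
Joint ranges: [-3.14, 3.14], [-1.21, 2.06], [-1.07, 1.41], [-3.16, 2.05], [-2.99, -0.16], [-3.1, 3.1]. Speed limits (rad/s): [2.79, 2.79, 3.14, 3.14, 3.14, 3.14].

### API

Orientations are given as a rotation vector (axis times angle).
In Python, from plant import observe, read_camera, camera_info, job, models gives the robot as it stands.
- The arm moves only by the tool step_arm, never from a script. Its argument "deltas" is a list that holds one entry, the list of rows, each a list of 4 numbers: the shift along the tool's x, y, z in m, then the turn about the tool's z in rad. A call has 1 to 20 rows; each row shifts and turns the commanded pose from where the row before left it, along the tool's axes as they then stand; what a row does not reach is not made up. A row lasts 1/8 s, in which the tool goes at most 62.5 mm and 10.7 degrees, less where a joint would pass 70% of its speed; a pose out of reach is approached as far as the arm can. A call is refused whole if a number of a shift passes 0.0625 or a number of a turn 0.188, either way. A call with a gripper value outside its range is refused whole. "jaw" is the finger opening in m, from 0 to 0.0854, set as the call begins (left out, the last holds). The fingers move at their own pace and stop on an object; "force" is the grip in N (left out, the last holds). Time passes only in rows, so rows that do not move let the fingers close. It gives the time, the measured TCP pose, the force and the opening at its end, in the units of the state.
- observe(): the state, without advancing time (a new reading comes with each control period).
- read_camera(name): name is "side" or "top" or "wrist"; returns the picture (400x640x3 uint8, red, green, blue); there is no depth.
- camera_info(name): a dict with "vfov" (degrees; the focal length in pixels is half the picture's height over the tangent of half this angle, whatever the lens; pixels are square), "cx", "cy" (the principal point, pixels), "dist_coeffs" ([k1, k2, p1, p2, k3] as OpenCV has them; the pictures are not rectified), "R" (3x3) and "t" (3): a world point X has camera coordinates R X + t; the wrist camera has in their place "hand_eye" (4x4, takes a point from camera to tool coordinates, whose origin is the TCP and whose axes are the tool frame's). Camera axes: x right, y down, z forward; pixel columns grow to the right and rows downward; lengths in m; the calibration is good to about 2 mm. A picture is of the moment at which its call begins: read the wrist's pose just before it. camera_info takes no time and is no camera call.
- job.job_done(): hands the job in, once; it reports no verdict.
Trained networks look in the newest picture that a camera, given by its name, has taken for a name from the list of things; names that differ only in an ending like _2 or _b are one class to them, and where a whole thing is asked for, a point or a joint stands for the part that bears it (a point fixed in the world has none). Each returns a list of dicts, best first, with "score" (0 to 1); they miss things now and then, are a little off and sometimes report something else, mostly with a low value. They report only what shows in the picture. A call takes as long as a camera call.
- models.look_for(camera, label): "position" ([column, row] in pixels, amid what is visible of it).
- models.silhouettes(camera, label): "pixels" (400x640 bool, what is visible of it) and "position" ([column, row] in pixels, amid what is visible of it).
The state is a dict: "time_s": time; "joints": joint angles; "qvel": joint speeds; "tau": joint torques, N m; "position": TCP position; "tcp_rot": TCP orientation; "ft_force": force on the tool from outside, world axes, zero at the start; "moment": the same for the moment, N m; "gripper_width": finger opening in m.
Only numpy, scipy, OpenCV 4.12 (cv2) and the standard library are available. Lean on these libraries where they do the work, as an engineer would, in place of code of your own. Each camera call takes 0.05 s, during which the arm holds its last target.

### The job

Slowly draw the display riser's post up by its black grip until its sprung yellow button pops through the upper hole of the grey tube, feeling for it and never wrenching the post against the locked button. Then set the jar with the red lid upright inside the raised tray, without dropping it, and let go. Leave the other things on the table where they are.

Things in the scene. Friction and masses are not known exactly. Their poses are not given: they have to be found in the camera images.
- riser: steel base plate of the display riser, fixed to the table, 150 x 240 x 12 mm (its x by its y). Origin on the table, on the vertical axis of the tubes; z up, x towards the side of the tube where the button holes are, the tray lies on its -y side. The plate spans -170 to +70 mm along its y.
- sleeve: grey outer tube of the riser, upright and fixed, 36 mm square (42 mm at the black collar on its rim), rim 140 mm above the table; two 12 mm button holes, dark inside, one above the other, in its +x face, solid wall between and above them; through one of them the post's sprung yellow button (10 mm across) pops out and stands 4 mm proud. Same origin and axes as the riser.
- grip (a point): centre of the black T-shaped grip on top of the sliding post: a bar 70 mm long along the riser's y, 16 mm wide (its x), 22 mm high; below it a neck 12 mm square and 20 mm high, then the 24 mm square post, whose top is 31 mm below this point; the side arm is 63 mm below it.
- post: steel inner post with grip and tray, 0.3 kg; slides only up and down. Friction holds it empty, but under the jar it sinks unless the button is through a hole. Raising takes an even 7 to 9 N until the button drops in, then it stops dead, up and down, with 2 to 3 mm of play. Draw at 20 mm/s or less, pull below 22 N. At the start the button is hidden between the holes, the upper one 18 to 46 mm higher.
- tray (a point): centre of the floor (upper face) of the small square wooden tray that the post carries on a side arm: 96 mm square outside, 88 mm inside, rim 8 mm above its floor. The floor is 60 mm below the grip's centre and the tray's centre is 125 mm to the riser's -y side of it; axes as the riser's.
- jar_red: the jar to be shown: closed glass jar with a red lid and a paper label, 54 mm across, 80 mm tall, 0.19 to 0.31 kg; origin at the centre of its underside, z up
- jar_white: bystander: closed glass jar with a white lid, 54 mm across 80 mm tall; origin at the centre of its underside, z up
- jar_black: bystander: closed glass jar with a black lid, 54 mm across 80 mm tall; origin at the centre of its underside, z up
- mortar: bystander: wooden bowl-shaped mortar, 90 mm across, 75 mm tall; origin under its centre
- scoop: bystander: wooden scoop, 170 mm long, lying on the table
- gourd: bystander: small dried gourd, 76 mm across, 112 mm tall, standing; origin under its centre

How it is judged:
On the way, in this order (a step that is already met when the one before it is completed fails the run):
1. the post is drawn up to where its button meets the upper hole (z of grip in the frame of riser above 0.268 m), for 0.2 s.
2. the red-lidded jar stands in the tray (horizontal distance between jar_red and tray below 0.03 m and z of jar_red in the frame of tray between -0.004 and 0.004 m and angle between jar_red's own z axis and vertical below 0.1 rad), for 0.2 s.
At the end, for the whole second after the job is handed in: With the jar's weight on it the post stays up, held by its button in the upper hole (grip's centre more than 268 mm above the table), and the red-lidded jar stands at rest in the tray, let go: within 30 mm of its centre, underside within 4 mm of its floor, tilted by less than 0.1 rad (all of step 2 and z of grip in the frame of riser above 0.268 m and linear speed of jar_red below 0.02 m/s and contact force between the fingers and jar_red below 0.05 N); the robot touches nothing.
It fails at once if the post is wrenched or run hard against its locked button: more than 22 N between the post's button and the outer tube (contact force between post and sleeve above 22 N).
It fails at once if the red-lidded jar is dropped or thrown (faster than 0.4 m/s while not held) (linear speed of jar_red above 0.4 m/s and contact force between the fingers and jar_red below 0.05 N).
It fails at once if one of the other things on the table is moved by more than 30 mm (distance of any of jar_white, jar_black, mortar, scoop, gourd from where it was at the start of the episode above 0.03 m).
It also fails if it takes over 54 s, if anything falls off the work surface, if the arm or the gripper's body presses on something with over 40 N, if the wrist force passes 120 N, or if a joint passes its speed limit or range.

## Working session

There is one attempt and no reset: what is moved stays moved. The work goes in short steps, Python scripts to look and compute and a tool call to move; the robot and the scene stay as the last step left them, time stands still between calls to the robot, and variables do not carry over. Pictures are saved under pics/ and viewed, and the job is handed in when it is done.

Besides the shell and the picture viewer there is one more tool, called after "Emit:" as name(argument=value, ...) on one line, values as JSON. step_arm: Moves the arm, as the interface text tells. Its arguments: {"type":"object","properties":{"deltas":{"type":"array","items":{"type":"array","items":{"type":"array","items":{"type":"number"}}}},"jaw":{"type":"number"},"force":{"type":"number"}},"required":["deltas"]}

```bash
ls; mkdir -p pics; python3 - <<'E'
from plant import observe, read_camera, camera_info, job, models
import cv2
s=observe();print(s)
for c in ['side','top','wrist']:
    im=read_camera(c);cv2.imwrite(f'pics/{c}0.png',im[:,:,::-1]);print(c,camera_info(c))
E
```

```text
pics
{'time_s': 0.0, 'joints': array([-8.57402497e-01,  3.85528709e-01,  6.64474396e-03, -5.06431119e-04,
       -1.19401280e+00, -2.58584950e-01]), 'qvel': array([ 0.00036637,  0.00030767, -0.0013201 ,  0.00055102,  0.00170278,
       -0.000888  ]), 'tau': array([-1.13742142e-03, -3.92288482e+01,  1.88395411e+01,  4.18619335e+00,
       -4.82378571e-03, -7.68275981e-06]), 'position': array([ 0.27433685, -0.56098406,  0.25524464]), 'tcp_rot': array([-1.66268654e+00, -2.66333262e+00, -1.67865913e-03]), 'ft_force': array([-0.87281507,  0.42687565,  0.25997645]), 'moment': array([-0.03971327, -0.00845302, -0.03636065]), 'gripper_width': 0.0853028862009083}
side {'vfov': 49.92245994020686, 'cx': 314.6118444576593, 'cy': 198.11050292751167, 'dist_coeffs': array([-0.10730264,  0.        ,  0.        ,  0.        ,  0.        ]), 'R': array([[-0.97519677, -0.22109768,  0.01034762],
       [-0.14249704,  0.5913658 , -0.79371348],
       [ 0.16936898, -0.77550133, -0.60820378]]), 't': array([0.55208724, 0.21078829, 1.31949068])}
top {'vfov': 52.168839690407104, 'cx': 316.3127056470526, 'cy': 199.30819948559994, 'dist_coeffs': array([0.00250829, 0.        , 0.        , 0.        , 0.        ]), 'R': array([[-0.0206502 , -0.99977362,  0.00512666],
       [-0.98922085,  0.01968818, -0.14510166],
       [ 0.14496788, -0.00806777, -0.98940347]]), 't': array([0.03607469, 0.54643961, 1.30226448])}
wrist {'vfov': 71.61445795023957, 'cx': 321.16270640585884, 'cy': 198.33206353554078, 'dist_coeffs': array([-0.02606462,  0.        ,  0.        ,  0.        ,  0.        ]), 'hand_eye': array([[ 9.99998954e-01,  9.33399132e-04, -1.10459337e-03,
        -5.42618009e-04],
       [-5.37989879e-04,  9.49104431e-01,  3.14961093e-01,
        -8.01028141e-02],
       [ 1.34235887e-03, -3.14960169e-01,  9.49103941e-01,
        -1.16295760e-01],
       [ 0.00000000e+00,  0.00000000e+00,  0.00000000e+00,
         1.00000000e+00]])}
```

View pics/side0.png

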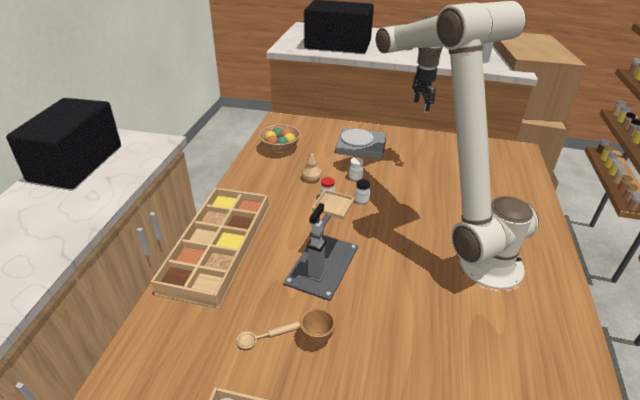

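View pics/top0.png

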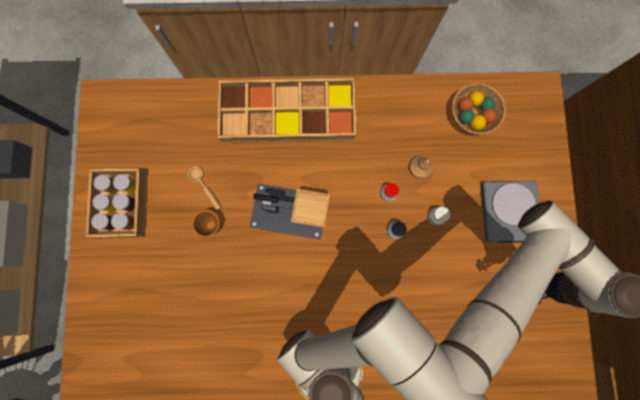

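View pics/wrist0.png

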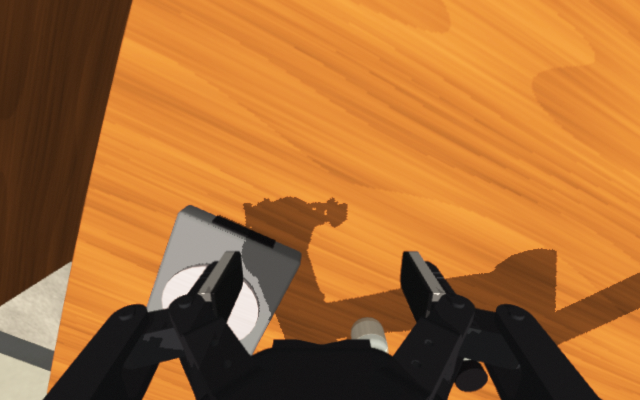

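```bash
cat > h.py <<'E'
from plant import observe, read_camera, camera_info, job, models
import numpy as np, cv2
from scipy.spatial.transform import Rotation as Ro
def cam(c,s=None):
    i=camera_info(c);f=200/np.tan(np.radians(i['vfov']/2))
    K=np.array([[f,0,i['cx']],[0,f,i['cy']],[0,0,1]])
    if 'R' in i: R,t=np.array(i['R']),np.array(i['t'])
    else:
        s=s or observe();T=np.eye(4);T[:3,:3]=Ro.from_rotvec(s['tcp_rot']).as_matrix();T[:3,3]=s['position']
        M=np.linalg.inv(T@i['hand_eye']);R,t=M[:3,:3],M[:3,3]
    return K,np.array(i['dist_coeffs'],float),R,t
def proj(C,X):
    K,d,R,t=C;return cv2.projectPoints(np.atleast_2d(np.array(X,float)),cv2.Rodrigues(R)[0],t,K,d)[0].reshape(-1,2)
def ray(C,p):
    K,d,R,t=C;n=cv2.undistortPoints(np.array(p,float).reshape(-1,1,2),K,d).reshape(-1,2)
    D=np.c_[n,np.ones(len(n))]@R;return -R.T@t,D/np.linalg.norm(D,axis=1)[:,None]
def onz(C,p,z):
    o,D=ray(C,p);return o+D*((z-o[2])/D[:,2])[:,None]
def tri(C1,p1,C2,p2):
    o1,d1=ray(C1,p1);o2,d2=ray(C2,p2);d1=d1[0];d2=d2[0]
    A=np.c_[d1,-d2];k=np.linalg.lstsq(A,o2-o1,rcond=None)[0]
    a=o1+k[0]*d1;b=o2+k[1]*d2;return (a+b)/2,np.linalg.norm(a-b)
E
python3 - <<'E'
from h import *
S=cam('side');T=cam('top')
np.savez('/dev/null')
for l in ['riser','sleeve','grip','post','tray','jar_red','jar_white','jar_black','mortar','scoop','gourd']:
    r=[]
    for c,C in (('top',T),('side',S)):
        q=models.silhouettes(c,l)
        for k in q[:2]:
            p=k['pixels'];print(l,c,round(k['score'],2),np.round(k['position']),p.sum(),end=' | ')
        r.append(q[0]['position'] if q else None)
        if q: cv2.imwrite(f'pics/m_{c}_{l}.png',q[0]['pixels'].astype(np.uint8)*255)
    print()
    if r[0] is not None and r[1] is not None: print('   ',*tri(T,r[0],S,r[1]))
E
python3 - <<'E'
import cv2
a=cv2.imread('pics/top0.png')[160:260,220:460];cv2.imwrite('pics/tz.png',cv2.resize(a,None,fx=3.3,fy=3.3,interpolation=cv2.INTER_CUBIC))
a=cv2.imread('pics/side0.png')[140:310,260:400];cv2.imwrite('pics/sz.png',cv2.resize(a,None,fx=3.5,fy=3.5,interpolation=cv2.INTER_CUBIC))
E
```

```text
Traceback (most recent call last):
PermissionError: [Errno 13] Permission denied: '/dev/null.npz'
```

View pics/tz.png

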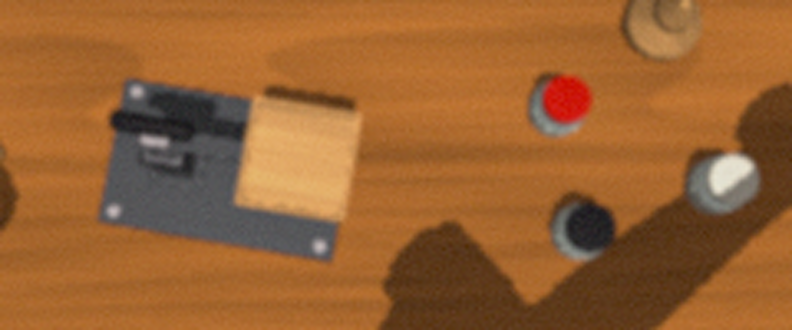

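View pics/sz.png

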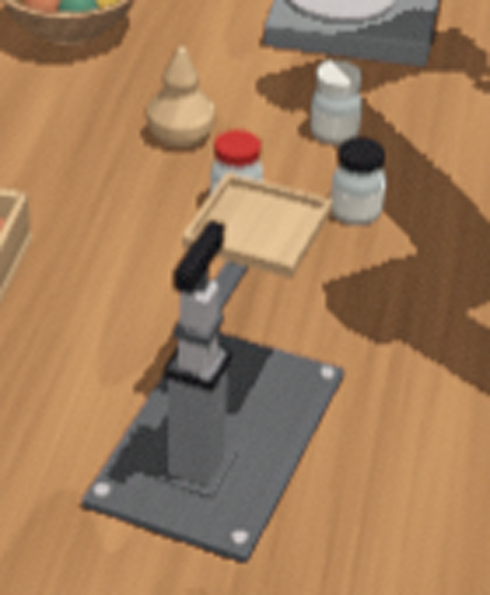

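The zooms show the plate (top crop corners about (255,184), (320,238)), the grip bar top left, and the red jar near (391,190) in the top view.

```bash
python3 - <<'E'
from h import *
S=cam('side');T=cam('top')
for l in ['riser','sleeve','grip','post','tray','jar_red','jar_white','jar_black','gourd']:
    r=[]
    for c,C in (('top',T),('side',S)):
        q=models.silhouettes(c,l)
        for k in q[:2]:
            p=k['pixels'];print(l,c,round(k['score'],2),np.round(k['position']),p.sum(),end=' | ')
        r.append(q[0]['position'] if q else None)
        if q: cv2.imwrite(f'pics/m_{c}_{l}.png',q[0]['pixels'].astype(np.uint8)*255)
    print()
    if r[0] is not None and r[1] is not None: print('   ',*tri(T,r[0],S,r[1]))
E
```

```text
riser top 0.74 [290. 215.] 3374 | riser side 0.79 [325. 254.] 4049 | 
    [0.50222624 0.11158169 0.04370909] 0.013272157712719234
sleeve top 0.66 [271. 211.] 109 | sleeve top 0.54 [304. 206.] 1450 | sleeve side 0.8 [314. 260.] 510 | 
    [0.51880153 0.17228657 0.07562083] 0.02393770010836985
grip top 0.74 [306. 204.] 1440 | grip side 0.64 [325. 211.] 1234 | 
    [0.51894717 0.05631525 0.16702213] 0.008542223392924387
post top 0.95 [304. 206.] 1487 | post side 0.56 [327. 210.] 1304 | post side 0.38 [315. 259.] 527 | 
    [0.51256857 0.0630649  0.17430513] 0.008772947421714144
tray top 0.88 [304. 204.] 1468 | tray side 0.66 [326. 209.] 1231 | 
    [0.5165115  0.06249218 0.17935031] 0.006753924336065385
jar_red top 0.66 [270. 207.] 106 | jar_red top 0.61 [304. 207.] 1462 | jar_red side 0.67 [326. 185.] 179 | 
    [0.49691303 0.14783814 0.32723379] 0.016919580738785366
jar_white top 0.5 [439. 215.] 275 | jar_white side 0.63 [354. 169.] 305 | 
    [ 0.4912112  -0.37521207  0.03836079] 0.0070231484123587295
jar_black top 0.74 [397. 229.] 267 | jar_black side 0.82 [362. 192.] 353 | 
    [ 0.44390202 -0.23683449  0.03589148] 0.0007966720516608392
gourd top 0.68 [419. 167.] 404 | gourd side 0.72 [311. 168.] 300 | 
    [ 0.64794375 -0.31400453  0.06105802] 0.007510326146130661
```

```bash
cat > fit.py <<'E'
from h import *
from scipy.optimize import least_squares
S=cam('side');T=cam('top')
tz=lambda a:np.array(a,float)/3.3+[220,160]-0.35
sz=lambda a:np.array(a,float)/3.5+[260,140]-0.36
pl=np.array([[.075,.07,.012],[-.075,.07,.012],[-.075,-.17,.012]])
plT=tz([[125,78],[100,222],[332,262]]);plS=sz([[83,500],[248,552],[343,373]])
def tray(h):
    z=h-.06+.008;return np.array([[.048,-.125+.048,z],[.048,-.125-.048,z],[-.048,-.125-.048,z],[-.048,-.125+.048,z]])
trT=tz([[257,95],[361,108],[343,221],[235,205]]);trS=sz([[187,238],[228,178],[330,203],[292,270]])
gT=tz([[112,120],[193,128]]);gS=sz([[189,282],[214,230]])
def W(p,X):
    c,s=np.cos(p[2]),np.sin(p[2]);return X@np.array([[c,s,0],[-s,c,0],[0,0,1]])+[p[0],p[1],0]
def res(p):
    g=np.array([[0,.035,p[3]+.008],[0,-.035,p[3]+.008]])
    return np.r_[(proj(T,W(p,pl))-plT).ravel(),(proj(S,W(p,pl))-plS).ravel(),(proj(T,W(p,tray(p[3])))-trT).ravel(),(proj(S,W(p,tray(p[3])))-trS).ravel(),
      (proj(T,W(p,g))-gT).ravel(),(proj(S,W(p,g))-gS).ravel()]
if __name__=='__main__':
    r=least_squares(res,[.52,.15,-.1,.23],loss='soft_l1');print(r.x);print(np.round(res(r.x).reshape(-1,2),1).tolist())
    print('grip',W(r.x,np.array([[0,0,r.x[3]]])))
    print('jar',tri(T,tz([567,100]),S,sz([238,144])),onz(T,tz([567,100]),.08),onz(S,sz([238,144]),.08))
E
python3 fit.py
```

```text
[ 0.52410281  0.16660322 -0.18051864  0.2415937 ]
[[-0.1, -0.2], [-0.6, 0.0], [0.5, -0.5], [-0.4, 0.1], [0.4, 1.5], [0.7, -1.6], [-0.6, 0.3], [0.3, 1.5], [0.6, -0.3], [0.6, -0.7], [-1.2, 0.7], [-0.3, -0.3], [0.4, 0.4], [0.2, 0.3], [-0.4, -0.5], [0.0, 1.1], [-1.8, -0.3], [1.5, -0.9]]
grip [[0.52410281 0.16660322 0.2415937 ]]
jar (array([ 0.5673134 , -0.21547699,  0.08088785]), np.float64(0.0016643840148586793)) [[ 0.56661961 -0.2156849   0.08      ]] [[ 0.56839001 -0.21683575  0.08      ]]
```

Emit:
step_arm(deltas=[[[0, 0, -0.016, -0.156], [0, 0, -0.016, -0.156], [0, 0, -0.016, -0.156], [0, 0, -0.016, -0.156], [0, 0, -0.016, -0.156], [0, 0, -0.016, -0.156]]], jaw=0.07)

```text
time_s: 1.8
position: [0.2745, -0.5614, 0.3528]
tcp_rot: [0.274, 3.13, 0.0]
ft_force: [0.1, -0.1, 0.2]
gripper_width: 0.0697
```

Emit:
step_arm(deltas=[[[-0.003, 0.015, 0, 0], [-0.006, 0.03, 0, 0], [-0.006, 0.042, 0, 0], [-0.006, 0.042, 0, 0], [-0.006, 0.042, 0, 0], [-0.006, 0.042, 0, 0], [-0.006, 0.042, 0, 0], [-0.006, 0.042, 0, 0], [-0.006, 0.042, 0, 0], [-0.006, 0.042, 0, 0], [-0.006, 0.042, 0, 0], [-0.006, 0.042, 0, 0], [-0.006, 0.042, 0, 0], [-0.006, 0.042, 0, 0], [-0.006, 0.042, 0, 0], [-0.006, 0.042, 0, 0], [-0.006, 0.042, 0, 0], [-0.006, 0.042, 0, 0], [-0.006, 0.03, 0, 0], [-0.005, 0.014, 0, 0]]])

```text
time_s: 4.3
position: [0.5243, 0.168, 0.3512]
tcp_rot: [-0.282, -3.127, 0.001]
ft_force: [0.9, 0.7, -0.1]
gripper_width: 0.0702
```

```bash
python3 - <<'E'
from h import *
from fit import W
s=observe();im=read_camera('wrist');C=cam('wrist',s)
p=[0.5241,.1666,-.1805,.2416]
X=[[0.008*a,.035*b,p[3]+.011] for a,b in ((1,1),(1,-1),(-1,-1),(-1,1))]+[[.048*a,-.125+.048*b,p[3]-.052] for a,b in ((1,1),(1,-1),(-1,-1),(-1,1))]+[[.021*a,.021*b,.14] for a,b in ((1,1),(1,-1),(-1,-1),(-1,1))]
q=proj(C,W(p,np.array(X)));print(q.round(0).tolist())
v=im[:,:,::-1].copy()
for a in q: cv2.circle(v,tuple(int(k) for k in a.round()),3,(0,255,0),1)
cv2.imwrite('pics/w1.png',v)
E
```

```text
[[313.0, 246.0], [312.0, 166.0], [332.0, 166.0], [331.0, 246.0], [272.0, 110.0], [266.0, -6.0], [378.0, -6.0], [372.0, 110.0], [305.0, 192.0], [304.0, 159.0], [339.0, 159.0], [339.0, 192.0]]
```

View pics/w1.png

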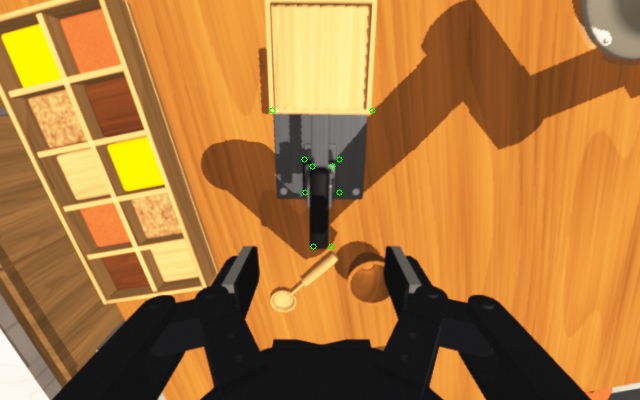

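Emit:
step_arm(deltas=[[[0, 0, 0.01, 0], [0, 0, 0.02, 0], [0, 0, 0.02, 0], [0, 0, 0.02, 0], [0, 0, 0.015, 0], [0, 0, 0.01, 0], [0, 0, 0.008, 0], [0, 0, 0, 0]]])

```text
time_s: 5.35
position: [0.5248, 0.1664, 0.2489]
tcp_rot: [-0.283, -3.128, 0.001]
ft_force: [-0.1, 0.1, 0.4]
gripper_width: 0.0699
```

Emit:
step_arm(deltas=[[[0, 0, 0, 0], [0, 0, 0, 0], [0, 0, 0, 0], [0, 0, 0, 0], [0, 0, 0, 0], [0, 0, 0, 0]]], jaw=0.0, force=25)

```text
time_s: 6.1
position: [0.5254, 0.1666, 0.2497]
tcp_rot: [0.283, 3.128, 0.001]
ft_force: [2.9, -0.6, 0.8]
gripper_width: 0.0156
```

Emit:
step_arm(deltas=[[[-0.0005, 0, -0.001, 0], [0, 0, -0.0015, 0], [0, 0, -0.0015, 0], [0, 0, -0.0015, 0]]])

```text
time_s: 6.6
position: [0.5254, 0.1666, 0.2524]
tcp_rot: [-0.283, -3.127, 0.0]
ft_force: [7.0, 1.5, -11.4]
gripper_width: 0.0158
```

Emit:
step_arm(deltas=[[[0.0005, 0, -0.001, 0], [0, 0, -0.001, 0], [0, 0, -0.001, 0]]])

```text
time_s: 6.98
position: [0.5253, 0.1666, 0.2555]
tcp_rot: [-0.283, -3.128, 0.0]
ft_force: [7.6, -0.6, -9.7]
gripper_width: 0.0156
```

```bash
python3 - <<'E'
from plant import *
import numpy as np
s=observe();print(s['time_s'],s['position'],s['ft_force'],s['moment'],s['qvel'].round(4))
E
```

```text
6.975 [0.52534587 0.16656181 0.25552646] [ 7.59683757 -0.62379701 -9.67703092] [-0.06262404 -2.08052248 -0.28551375] [ 0.0006 -0.0084  0.0122  0.0012 -0.0206  0.0007]
```

Emit:
step_arm(deltas=[[[-0.0005, 0, 0, 0], [-0.0005, 0, 0, 0]]])

```text
time_s: 7.22
position: [0.5254, 0.1665, 0.2559]
tcp_rot: [-0.283, -3.126, 0.0]
ft_force: [3.5, 1.5, -9.4]
gripper_width: 0.0158
```

Emit:
step_arm(deltas=[[[-0.0005, 0, -0.0015, 0], [-0.0003, 0, -0.0015, 0], [0, 0, -0.0015, 0], [0, 0, -0.0015, 0]]])

```text
time_s: 7.72
position: [0.5255, 0.1665, 0.2632]
tcp_rot: [-0.282, -3.126, 0.0]
ft_force: [-2.5, 5.0, -10.0]
gripper_width: 0.0161
```

Emit:
step_arm(deltas=[[[0.0003, 0, -0.0015, 0], [0, 0, -0.0015, 0], [0, 0, -0.0015, 0], [0, 0, -0.0015, 0]]])

```text
time_s: 8.22
position: [0.5255, 0.1664, 0.2695]
tcp_rot: [-0.282, -3.127, -0.0]
ft_force: [-1.4, 5.6, -10.4]
gripper_width: 0.0154
```

Emit:
step_arm(deltas=[[[0, 0, -0.001, 0], [0, 0, -0.001, 0]]])

```text
time_s: 8.48
position: [0.5255, 0.1665, 0.2715]
tcp_rot: [-0.282, -3.127, -0.0]
ft_force: [-3.1, 5.7, -10.5]
gripper_width: 0.0158
```

Emit:
step_arm(deltas=[[[0, 0, -0.001, 0], [0, 0, -0.001, 0]]])

```text
time_s: 8.72
position: [0.5255, 0.1665, 0.2735]
tcp_rot: [-0.282, -3.127, -0.0]
ft_force: [-2.0, 4.9, -11.5]
gripper_width: 0.0159
```

Emit:
step_arm(deltas=[[[0, 0.0005, -0.001, 0], [0, 0, -0.001, 0]]])

```text
time_s: 8.98
position: [0.5255, 0.1665, 0.2754]
tcp_rot: [-0.282, -3.126, 0.001]
ft_force: [-2.4, 3.8, -11.9]
gripper_width: 0.016
```

Emit:
step_arm(deltas=[[[0, 0, -0.001, 0], [0, 0, -0.001, 0]]])

```text
time_s: 9.22
position: [0.5255, 0.1665, 0.2774]
tcp_rot: [-0.282, -3.126, 0.001]
ft_force: [-5.4, 4.7, -9.7]
gripper_width: 0.0155
```

Emit:
step_arm(deltas=[[[0, 0, -0.001, 0], [0, 0, -0.001, 0]]])

```text
time_s: 9.48
position: [0.5255, 0.1665, 0.2794]
tcp_rot: [-0.282, -3.126, 0.001]
ft_force: [-3.6, 3.6, -11.3]
gripper_width: 0.0156
```

Emit:
step_arm(deltas=[[[0.0003, 0, -0.001, 0], [0, 0, -0.001, 0]]])

```text
time_s: 9.72
position: [0.5255, 0.1665, 0.2816]
tcp_rot: [-0.282, -3.127, 0.001]
ft_force: [-3.7, 3.0, -9.5]
gripper_width: 0.0156
```

Emit:
step_arm(deltas=[[[0, 0, -0.001, 0]]])

```text
time_s: 9.85
position: [0.5255, 0.1665, 0.2826]
tcp_rot: [-0.282, -3.127, 0.001]
ft_force: [-4.3, 3.9, -10.6]
gripper_width: 0.0156
```

Emit:
step_arm(deltas=[[[0, 0, -0.001, 0]]])

```text
time_s: 9.98
position: [0.5255, 0.1665, 0.2839]
tcp_rot: [-0.282, -3.127, 0.001]
ft_force: [-3.7, 3.2, -10.5]
gripper_width: 0.0157
```

Emit:
step_arm(deltas=[[[0, 0, -0.001, 0], [0, 0, -0.001, 0]]])

```text
time_s: 10.22
position: [0.5255, 0.1665, 0.2867]
tcp_rot: [-0.282, -3.128, 0.001]
ft_force: [-5.9, 3.9, -5.2]
gripper_width: 0.0158
```

Emit:
step_arm(deltas=[[[0, 0, -0.001, 0]]])

```text
time_s: 10.35
position: [0.5255, 0.1665, 0.288]
tcp_rot: [-0.282, -3.128, 0.001]
ft_force: [-6.3, 2.6, -7.1]
gripper_width: 0.016
```

Emit:
step_arm(deltas=[[[0, 0, -0.001, 0]]])

```text
time_s: 10.48
position: [0.5255, 0.1665, 0.2886]
tcp_rot: [-0.282, -3.128, 0.001]
ft_force: [-5.0, 2.0, -7.4]
gripper_width: 0.0155
```

Emit:
step_arm(deltas=[[[0, 0, -0.0005, 0], [0, 0, 0, 0]]])

```text
time_s: 10.72
position: [0.5255, 0.1665, 0.2891]
tcp_rot: [-0.282, -3.128, 0.001]
ft_force: [-6.0, 3.4, -6.8]
gripper_width: 0.0157
```

```bash
python3 - <<'E'
from h import *
from fit import W
print(observe()['ft_force'],observe()['position'])
for c in('side','wrist','top'):
    im=read_camera(c);cv2.imwrite(f'pics/{c}2.png',im[:,:,::-1])
a=cv2.imread('pics/side2.png')[140:310,260:400];cv2.imwrite('pics/sz2.png',cv2.resize(a,None,fx=3.5,fy=3.5,interpolation=cv2.INTER_CUBIC))
E
```

```text
[-5.95122021  3.40005923 -6.81673822] [0.52553652 0.16648298 0.28907621]
```

View pics/sz2.png

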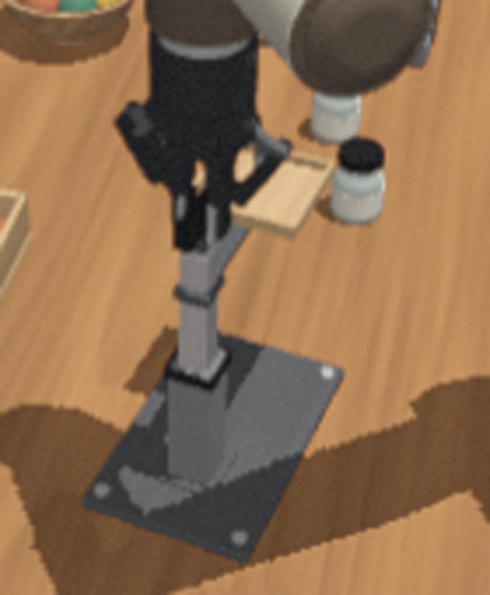

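View pics/top2.png

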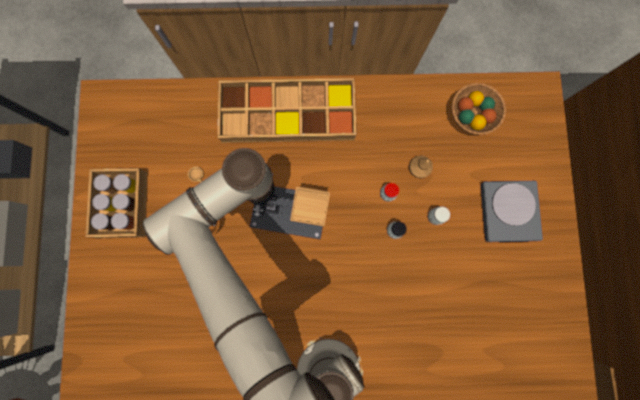

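Emit:
step_arm(deltas=[[[0, 0, -0.0005, 0], [0, 0, -0.0005, 0]]])

```text
time_s: 11.12
position: [0.5255, 0.1665, 0.29]
tcp_rot: [-0.282, -3.128, 0.001]
ft_force: [-4.7, 4.0, -6.7]
gripper_width: 0.0154
```

Emit:
step_arm(deltas=[[[0, 0, -0.0005, 0], [0, 0, 0, 0]]])

```text
time_s: 11.38
position: [0.5255, 0.1665, 0.2905]
tcp_rot: [-0.282, -3.128, 0.001]
ft_force: [-5.3, 3.2, -7.6]
gripper_width: 0.0155
```

Emit:
step_arm(deltas=[[[0, 0, -0.0005, 0], [0, 0, 0, 0]]])

```text
time_s: 11.62
position: [0.5255, 0.1665, 0.2908]
tcp_rot: [-0.282, -3.128, 0.001]
ft_force: [-6.0, 3.0, -7.6]
gripper_width: 0.0155
```

```bash
python3 - <<'E'
from h import *
for c in('side','wrist','top'):
    im=read_camera(c);cv2.imwrite(f'pics/{c}3.png',im[:,:,::-1])
a=cv2.imread('pics/side3.png')[170:220,310:360];b=cv2.imread('pics/side2.png')[170:220,310:360];z=cv2.imread('pics/side0.png')[170:220,310:360]
v=np.hstack([cv2.resize(x,None,fx=5,fy=5,interpolation=cv2.INTER_CUBIC) for x in (z,b,a)]);cv2.imwrite('pics/cmp3.png',v)
a=cv2.imread('pics/side3.png')[200:290,290:340];cv2.imwrite('pics/sl3.png',cv2.resize(a,None,fx=6.5,fy=6.5,interpolation=cv2.INTER_CUBIC))
S=cam('side')
from fit import W
p=[0.5241,.1666,-.1805,.2416]
for h in (.265,.275,.28,.285):
    print(h,proj(S,W(p,np.array([[-.048,-.125-.048,h-.052],[-.048,-.125+.048,h-.052]]))).round(1).tolist())
E
```

```text
0.265 [[354.9, 191.7], [343.7, 210.6]]
0.275 [[355.1, 189.0], [343.9, 207.8]]
0.28 [[355.2, 187.6], [344.0, 206.3]]
0.285 [[355.4, 186.2], [344.1, 204.9]]
```

View pics/cmp3.png

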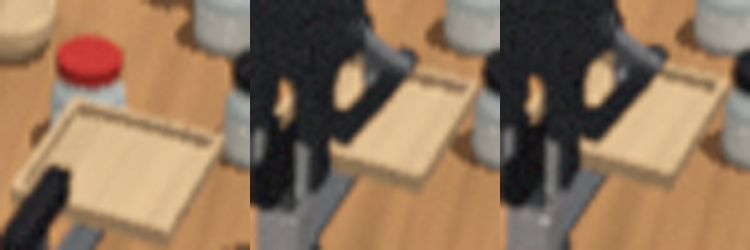

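View pics/sl3.png

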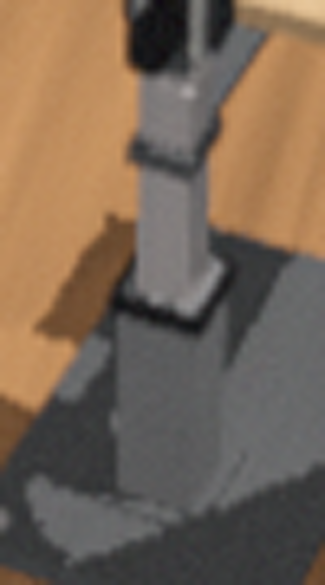

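View pics/wrist3.png

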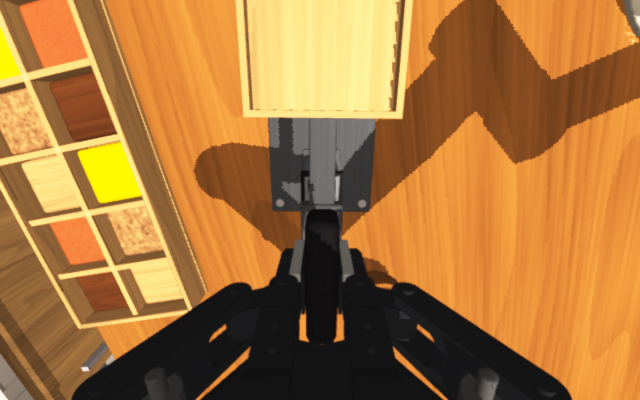

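```bash
python3 - <<'E'
from h import *
from fit import W
S=cam('side');p=[0.5241,.1666,-.1805,.2416]
for z in (.04,.06,.08,.1): print(z,proj(S,W(p,np.array([[.022,0,z]]))).round(1))
g=lambda n:cv2.imread(f'pics/{n}.png',0).astype(np.float32)
a,b=g('wrist2'),g('wrist3')
for nm,r in (('tray',(70,135,230,415)),('grip',(205,240,295,350)),('plate',(180,215,262,385)),('table',(0,300,60,220)),('fing',(250,390,380,560))):
    y0,y1,x0,x1=r;w=cv2.createHanningWindow((x1-x0,y1-y0),cv2.CV_32F)
    print(nm,cv2.phaseCorrelate(a[y0:y1,x0:x1],b[y0:y1,x0:x1],w))
a,b=g('side2'),g('side3')
y0,y1,x0,x1=175,212,325,362;w=cv2.createHanningWindow((x1-x0,y1-y0),cv2.CV_32F)
print('side tray',cv2.phaseCorrelate(a[y0:y1,x0:x1],b[y0:y1,x0:x1],w))
y0,y1,x0,x1=212,252,300,330;w=cv2.createHanningWindow((x1-x0,y1-y0),cv2.CV_32F)
print('side post',cv2.phaseCorrelate(a[y0:y1,x0:x1],b[y0:y1,x0:x1],w))
E
```

```text
0.04 [[309.3 265.2]]
0.06 [[309.3 260.4]]
0.08 [[309.3 255.6]]
0.1 [[309.3 250.6]]
tray ((0.11841258329651794, -0.04073428281475344), 0.8987065688879402)
grip ((0.029417563121970858, -0.038652610543380206), 0.8848227447933621)
plate ((0.45150039515505824, 0.12489990473718748), 1.0102460394965278)
table ((0.7018369892960692, -0.35959683001698295), 1.0796425720850626)
fing ((-0.27920559828265823, -0.049698585573523246), 0.9329380599069007)
side tray ((-0.20378532115837444, -0.4051215536990682), 1.1004731786251067)
side post ((0.2103010714475566, -0.38561042561683223), 0.8927516102790832)
```

Emit:
step_arm(deltas=[[[0, 0, -0.0005, 0], [0, 0, -0.0005, 0]]])

```text
time_s: 12.02
position: [0.5255, 0.1665, 0.2911]
tcp_rot: [-0.283, -3.127, 0.001]
ft_force: [-3.1, 3.3, -11.8]
gripper_width: 0.0156
```

Emit:
step_arm(deltas=[[[0, 0, -0.0005, 0], [0, 0, -0.0005, 0]]])

```text
time_s: 12.28
position: [0.5255, 0.1665, 0.2913]
tcp_rot: [-0.283, -3.126, 0.002]
ft_force: [-2.6, 3.3, -14.8]
gripper_width: 0.0157
```

Emit:
step_arm(deltas=[[[0, 0, 0.001, 0], [0, 0, 0.001, 0], [0, 0, 0.001, 0]]])

```text
time_s: 12.65
position: [0.5256, 0.1665, 0.291]
tcp_rot: [-0.282, -3.129, 0.001]
ft_force: [-9.0, 4.2, -2.7]
gripper_width: 0.0156
```

Emit:
step_arm(deltas=[[[0, 0, 0.0005, 0], [0, 0, 0.0005, 0]]])

```text
time_s: 12.9
position: [0.5256, 0.1665, 0.2909]
tcp_rot: [0.281, 3.129, -0.001]
ft_force: [-10.2, 3.8, -0.6]
gripper_width: 0.015
```

Emit:
step_arm(deltas=[[[0.0005, 0, 0, 0], [0.0005, 0, 0, 0], [0.0005, -0.0005, 0, 0]]])

```text
time_s: 13.28
position: [0.5255, 0.1665, 0.2908]
tcp_rot: [0.281, 3.125, 0.001]
ft_force: [-3.6, 3.1, -4.0]
gripper_width: 0.0155
```

Emit:
step_arm(deltas=[[[0, 0, 0, 0], [0, 0, 0, 0], [0, 0, 0, 0], [0, 0, 0, 0]]], jaw=0.07)

```text
time_s: 13.78
position: [0.525, 0.1665, 0.2888]
tcp_rot: [0.282, 3.128, 0.0]
ft_force: [-0.6, 0.2, 0.9]
gripper_width: 0.0699
```

Emit:
step_arm(deltas=[[[0, 0, -0.015, 0], [0, 0, -0.03, 0], [0, 0, -0.03, 0], [-0.005, -0.012, -0.005, 0], [-0.01, -0.03, 0, 0], [-0.01, -0.036, 0, 0], [-0.01, -0.036, 0, 0], [-0.01, -0.036, 0, 0], [-0.01, -0.036, 0, 0], [-0.01, -0.036, 0, 0], [-0.01, -0.036, 0, 0], [-0.01, -0.036, 0, 0], [-0.01, -0.036, 0, 0], [-0.01, -0.026, 0, 0], [-0.005, -0.013, 0, 0], [0, 0, 0, 0]]], jaw=0.0854)

```text
time_s: 15.78
position: [0.5666, -0.2168, 0.3677]
tcp_rot: [-0.284, -3.128, -0.0]
ft_force: [0.0, 0.4, -0.1]
gripper_width: 0.0855
```

```bash
python3 - <<'E'
from h import *
from fit import W
s=observe();im=read_camera('wrist');cv2.imwrite('pics/w4.png',im[:,:,::-1]);C=cam('wrist',s)
print(s['position'])
q=models.silhouettes('wrist','jar_red')
for k in q[:2]: print(k['score'],k['position'],k['pixels'].sum())
hsv=cv2.cvtColor(im,cv2.COLOR_RGB2HSV)
def red(im):
    h=cv2.cvtColor(im,cv2.COLOR_RGB2HSV);m=((h[...,0]<6)|(h[...,0]>174))&(h[...,1]>200)&(h[...,2]>110)
    n,l,st,ce=cv2.connectedComponentsWithStats(m.astype(np.uint8));
    i=np.argsort(-st[1:,4])[:3]+1;return [(st[j].tolist(),ce[j].round(1).tolist()) for j in i]
print(red(im))
print('predicted lid',proj(C,[[.567,-.216,.08]]))
sd=read_camera('side');cv2.imwrite('pics/side4.png',sd[:,:,::-1]);a=sd[140:310,260:400,::-1];cv2.imwrite('pics/sz4.png',cv2.resize(a,None,fx=3.5,fy=3.5,interpolation=cv2.INTER_CUBIC))
tp=read_camera('top');cv2.imwrite('pics/top4.png',tp[:,:,::-1])
E
```

```text
[ 0.5665907  -0.2168175   0.36770752]
0.67 [321.6, 161.1] 1024
0.15 [389.1, 350.4] 113
[([304, 149, 31, 32, 759], [319.1, 164.5])]
predicted lid [[321.5954396  164.97418765]]
```

View pics/w4.png

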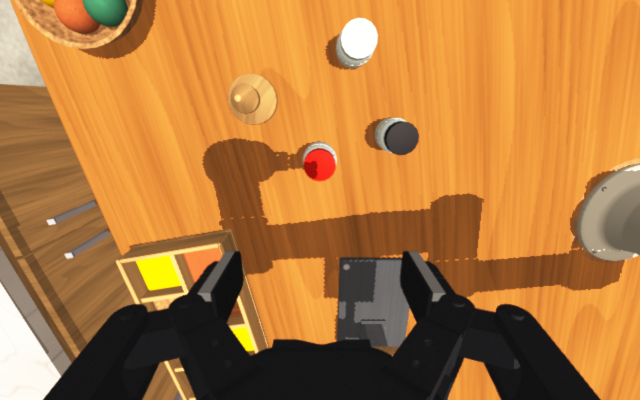

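View pics/sz4.png

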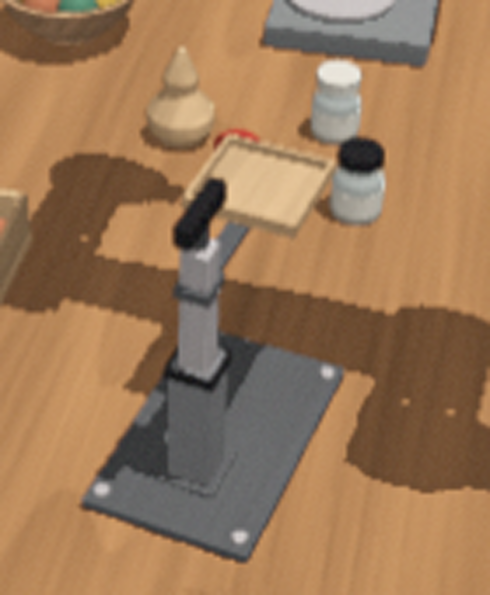

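Emit:
step_arm(deltas=[[[-0.001, 0.001, 0.015, 0], [-0.001, 0, 0.03, 0], [0, 0, 0.035, 0], [0, 0, 0.035, 0], [0, 0, 0.035, 0], [0, 0, 0.035, 0], [0, 0, 0.03, 0], [0, 0, 0.025, 0], [0, 0, 0.02, 0], [0, 0, 0.02, 0], [0, 0, 0.02, 0], [0, 0, 0.015, 0], [0, 0, 0.005, 0], [0, 0, 0, 0]]])

```text
time_s: 17.73
position: [0.569, -0.2155, 0.0482]
tcp_rot: [-0.282, -3.129, 0.0]
ft_force: [0.8, 0.7, -0.6]
gripper_width: 0.0851
```

Emit:
step_arm(deltas=[[[0, 0, 0, 0], [0, 0, 0, 0], [0, 0, 0, 0], [0, 0, 0, 0], [0, 0, 0, 0], [0, 0, 0, 0]]], jaw=0.04, force=35)

```text
time_s: 18.48
position: [0.5698, -0.2157, 0.0494]
tcp_rot: [0.282, 3.127, -0.001]
ft_force: [-0.7, 0.9, 4.9]
gripper_width: 0.0526
```

Emit:
step_arm(deltas=[[[0, 0, -0.003, 0], [0, 0, -0.006, 0], [0, 0, -0.01, 0], [0, 0, -0.015, 0], [0, 0, -0.015, 0], [0, 0, -0.005, 0], [0, 0, 0, 0]]])

```text
time_s: 19.35
position: [0.5691, -0.2155, 0.103]
tcp_rot: [0.282, 3.128, 0.0]
ft_force: [-0.0, 0.5, -2.6]
gripper_width: 0.0528
```

```bash
python3 - <<'E'
from h import *
s=observe();print(s['position'],s['ft_force'],s['moment'],s['gripper_width'])
for c in ('wrist','side','top'): cv2.imwrite(f'pics/{c}5.png',read_camera(c)[:,:,::-1])
E
```

```text
[ 0.56910517 -0.21552894  0.10299731] [-0.03043691  0.48659606 -2.58563801] [ 0.0081014  -0.01135756  0.04086266] 0.05276540959319764
```

View pics/wrist5.png

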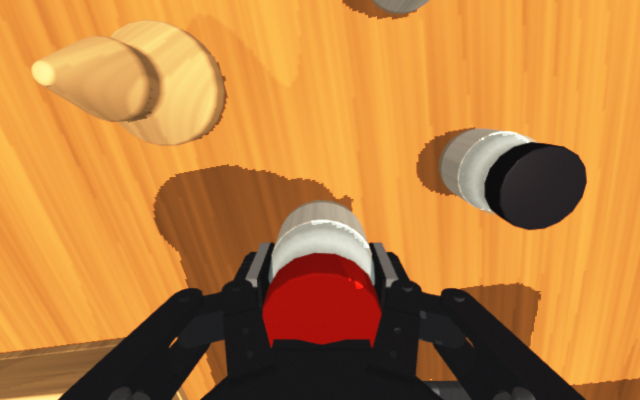

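View pics/side5.png

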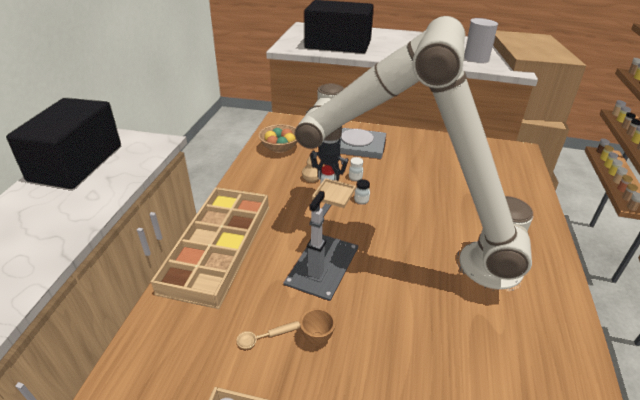

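```bash
python3 - <<'E'
import cv2
a=cv2.imread('pics/top4.png')[160:260,220:460];cv2.imwrite('pics/tz4.png',cv2.resize(a,None,fx=3.3,fy=3.3,interpolation=cv2.INTER_CUBIC))
E
```

```text
(no output)
```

View pics/tz4.png

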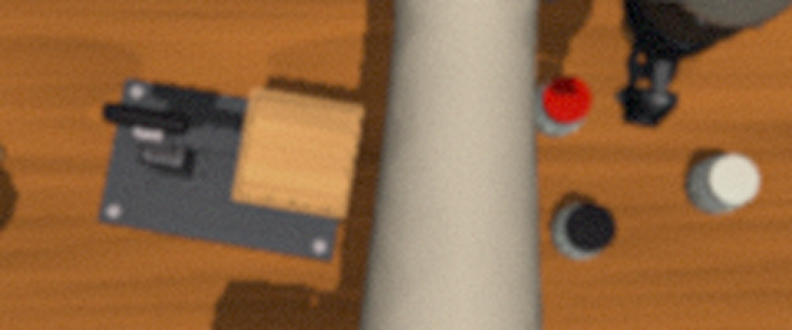

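```bash
python3 - <<'E'
from fit import *
import fit
trT=tz([[253,88],[364,103],[345,218],[231,202]]);trS=sz([[234,140],[332,163],[295,230]])
gT=tz([[105,112],[187,121]]);gS=sz([[188,238],[214,187]])
def res(p):
    g=np.array([[0,.035,p[3]+.008],[0,-.035,p[3]+.008]])
    return np.r_[(proj(T,W(p,pl))-plT).ravel(),(proj(S,W(p,pl))-plS).ravel(),(proj(T,W(p,tray(p[3])))-trT).ravel(),(proj(S,W(p,tray(p[3])[1:]))-trS).ravel(),(proj(T,W(p,g))-gT).ravel(),(proj(S,W(p,g))-gS).ravel()]
r=least_squares(res,[.52,.15,-.1,.23],loss='soft_l1');p=r.x;print(p);print(np.round(res(p).reshape(-1,2),1).tolist())
c=W(p,np.array([[0,-.125,p[3]-.06]]))[0];print('tray',c)
q=[.5258,.1666,-.1805,p[3]];t=W(q,np.array([[0,-.125,p[3]-.06]]))[0];print(t)
s=observe();R=Ro.from_rotvec(s['tcp_rot']).as_matrix();print('tool delta xy',R.T@(t-s['position']))
E
```

```text
[ 0.52402202  0.16684886 -0.18208849  0.28235639]
[[-0.1, -0.2], [-0.7, 0.0], [0.4, -0.4], [-0.5, 0.1], [0.4, 1.6], [0.7, -1.5], [-0.1, 0.0], [-0.1, 0.9], [0.2, -0.4], [0.8, -1.1], [-1.6, -0.3], [0.9, 0.8], [0.2, 0.4], [-0.6, -0.4], [0.4, 1.0], [-1.4, -0.0], [1.8, -0.7]]
tray [0.50138653 0.0439154  0.22235639]
[0.50335982 0.04363074 0.22235639]
tool delta xy [ 0.11063794  0.24324528 -0.12047001]
```

Emit:
step_arm(deltas=[[[0, 0, -0.01, 0], [0, 0, -0.02, 0], [0, 0, -0.025, 0], [0, 0, -0.025, 0], [0, 0, -0.025, 0], [0, 0, -0.025, 0], [0, 0, -0.025, 0], [0, 0, -0.025, 0], [0, 0, -0.02, 0], [0, 0, -0.01, 0]]])

```text
time_s: 20.75
position: [0.5691, -0.2156, 0.3139]
tcp_rot: [0.282, 3.127, -0.0]
ft_force: [0.2, 0.1, -3.4]
gripper_width: 0.0524
```

Emit:
step_arm(deltas=[[[0.003, 0.006, 0, 0], [0.005, 0.011, 0, 0], [0.008, 0.016, 0, 0], [0.008, 0.018, 0, 0], [0.008, 0.018, 0, 0], [0.008, 0.018, 0, 0], [0.008, 0.018, 0, 0], [0.008, 0.018, 0, 0], [0.008, 0.018, 0, 0], [0.008, 0.018, 0, 0], [0.008, 0.018, 0, 0], [0.008, 0.018, 0, 0], [0.008, 0.018, 0, 0], [0.0066, 0.014, 0, 0], [0.005, 0.01, 0, 0], [0.003, 0.0062, 0, 0], [0, 0, 0, 0], [0, 0, 0, 0]]])

```text
time_s: 23.0
position: [0.5038, 0.0433, 0.3123]
tcp_rot: [-0.283, -3.129, 0.0]
ft_force: [-0.5, 0.4, -3.6]
gripper_width: 0.0526
```

```bash
python3 - <<'E'
from h import *
s=observe();print(s['position'],s['ft_force'],s['gripper_width'])
for c in ('wrist','side','top'): cv2.imwrite(f'pics/{c}6.png',read_camera(c)[:,:,::-1])
a=cv2.imread('pics/side6.png')[140:310,260:400];cv2.imwrite('pics/sz6.png',cv2.resize(a,None,fx=3.5,fy=3.5,interpolation=cv2.INTER_CUBIC))
E
```

```text
[0.5037514  0.04325023 0.3122917 ] [-0.54920468  0.38792736 -3.55637753] 0.05258879940446666
```

View pics/sz6.png

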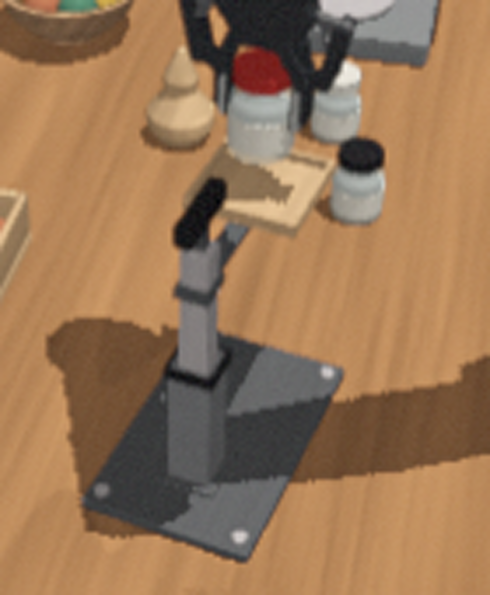

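View pics/wrist6.png

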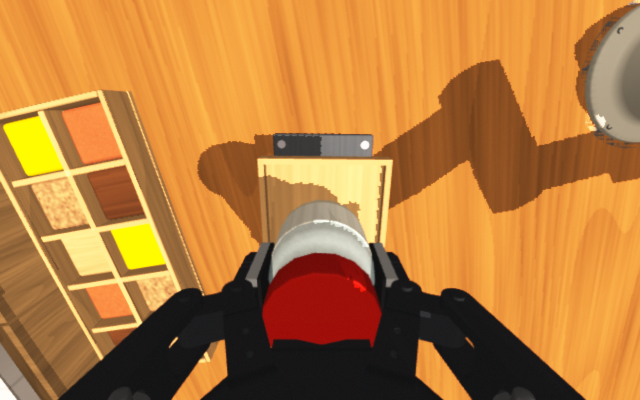

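Emit:
step_arm(deltas=[[[0.001, 0, 0.005, 0], [0, 0, 0.006, 0], [0, 0, 0.006, 0], [0, 0, 0.006, 0], [0, 0, 0.005, 0], [0, 0, 0.004, 0], [0, 0, 0.002, 0], [0, 0, 0.001, 0], [0, 0, 0, 0]]])

```text
time_s: 24.28
position: [0.5027, 0.0437, 0.2774]
tcp_rot: [0.282, 3.129, 0.0]
ft_force: [0.4, -0.7, -2.9]
gripper_width: 0.0523
```

Emit:
step_arm(deltas=[[[0, 0, 0.001, 0], [0, 0, 0.001, 0], [0, 0, 0, 0]]])

```text
time_s: 24.65
position: [0.5026, 0.0437, 0.2752]
tcp_rot: [-0.282, -3.129, 0.0]
ft_force: [0.3, -0.4, -2.2]
gripper_width: 0.0523
```

Emit:
step_arm(deltas=[[[0, 0, 0.001, 0], [0, 0, 0.001, 0], [0, 0, 0, 0]]])

```text
time_s: 25.02
position: [0.5027, 0.0437, 0.2733]
tcp_rot: [0.282, 3.129, 0.0]
ft_force: [0.3, -0.6, -2.9]
gripper_width: 0.0527
```

Emit:
step_arm(deltas=[[[0, 0, 0.001, 0], [0, 0, 0, 0]]])

```text
time_s: 25.28
position: [0.5027, 0.0437, 0.2723]
tcp_rot: [0.282, 3.129, 0.0]
ft_force: [0.1, -0.4, -2.6]
gripper_width: 0.0527
```

Emit:
step_arm(deltas=[[[0, 0, 0.001, 0], [0, 0, 0, 0]]])

```text
time_s: 25.52
position: [0.5027, 0.0437, 0.2717]
tcp_rot: [0.282, 3.129, 0.0]
ft_force: [-1.6, -0.3, 0.8]
gripper_width: 0.0527
```

Emit:
step_arm(deltas=[[[0, 0, 0.001, 0], [0, 0, 0, 0]]])

```text
time_s: 25.78
position: [0.5027, 0.0437, 0.2715]
tcp_rot: [0.282, 3.128, 0.0]
ft_force: [-3.2, 0.4, 4.1]
gripper_width: 0.0523
```

Emit:
step_arm(deltas=[[[0, 0, 0.001, 0], [0, 0, 0, 0]]])

```text
time_s: 26.02
position: [0.5027, 0.0437, 0.2713]
tcp_rot: [0.281, 3.127, 0.0]
ft_force: [-5.2, 1.2, 7.8]
gripper_width: 0.0523
```

Emit:
step_arm(deltas=[[[0, 0, -0.001, 0], [0, 0, -0.0005, 0], [0, 0, 0, 0]]])

```text
time_s: 26.4
position: [0.5027, 0.0437, 0.2713]
tcp_rot: [0.282, 3.129, -0.0]
ft_force: [-3.4, -0.4, 5.4]
gripper_width: 0.0523
```

Emit:
step_arm(deltas=[[[0, 0, 0, 0], [0, 0, 0, 0], [0, 0, 0, 0], [0, 0, 0, 0], [0, 0, 0, 0]]], jaw=0.0854)

```text
time_s: 27.02
position: [0.5027, 0.0437, 0.2708]
tcp_rot: [0.282, 3.129, 0.0]
ft_force: [-0.3, -0.2, -0.7]
gripper_width: 0.0856
```

```bash
python3 - <<'E'
from h import *
s=observe();print(s['position'],s['ft_force'],s['gripper_width'])
for c in ('wrist','side'): cv2.imwrite(f'pics/{c}7.png',read_camera(c)[:,:,::-1])
a=cv2.imread('pics/side7.png')[100:270,260:400];cv2.imwrite('pics/sz7.png',cv2.resize(a,None,fx=3.5,fy=3.5,interpolation=cv2.INTER_CUBIC))
E
```

```text
[0.50272678 0.04370191 0.2707528 ] [-0.27772445 -0.17489858 -0.69575488] 0.08564343183363166
```

View pics/sz7.png

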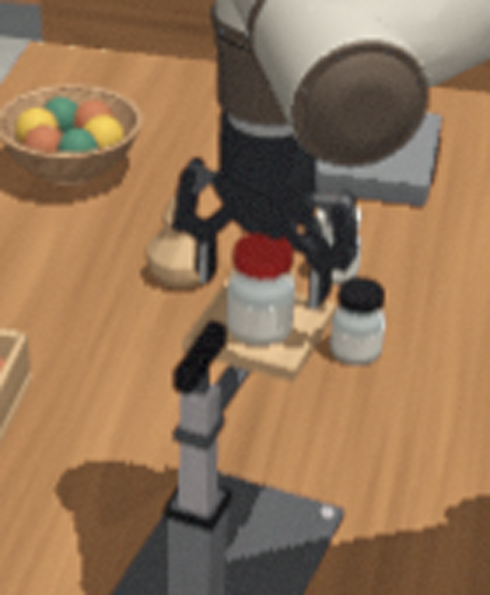

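View pics/wrist7.png

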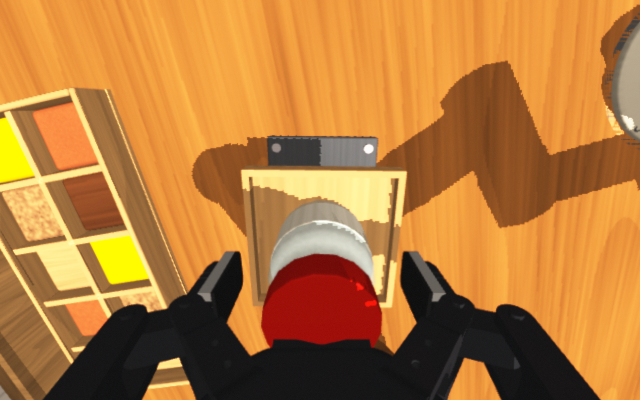

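The jar stands free in the tray. It spans about columns 262–381 in the wrist view and the tray about 243–405. Both fingers are clear of it, so I retreat upward.

Emit:
step_arm(deltas=[[[0, 0, -0.005, 0], [0, 0, -0.015, 0], [0, 0, -0.025, 0], [0, 0, -0.025, 0], [0, 0, -0.025, 0], [0, 0, -0.025, 0], [0, 0, -0.015, 0], [0, -0.02, 0, 0], [0, -0.03, 0, 0], [0, -0.03, 0, 0], [0, -0.03, 0, 0], [0, -0.03, 0, 0], [0, -0.02, 0, 0], [0, 0, 0, 0], [0, 0, 0, 0]]])

```text
time_s: 29.0
position: [0.4737, -0.1139, 0.4053]
tcp_rot: [-0.283, -3.128, -0.0]
ft_force: [0.7, 0.0, 0.3]
gripper_width: 0.085
```

```bash
python3 - <<'E'
from h import *
s=observe();print(s['time_s'],s['position'],s['ft_force'],s['gripper_width'])
for c in ('wrist','side','top'): cv2.imwrite(f'pics/{c}8.png',read_camera(c)[:,:,::-1])
a=cv2.imread('pics/side8.png')[140:310,260:400];cv2.imwrite('pics/sz8.png',cv2.resize(a,None,fx=3.5,fy=3.5,interpolation=cv2.INTER_CUBIC))
a=cv2.imread('pics/top8.png')[160:260,180:420];cv2.imwrite('pics/tz8.png',cv2.resize(a,None,fx=3.3,fy=3.3,interpolation=cv2.INTER_CUBIC))
E
```

```text
29.0 [ 0.47369085 -0.11385657  0.40529162] [0.65180564 0.01799312 0.30215812] 0.08504112779241951
```

View pics/sz8.png

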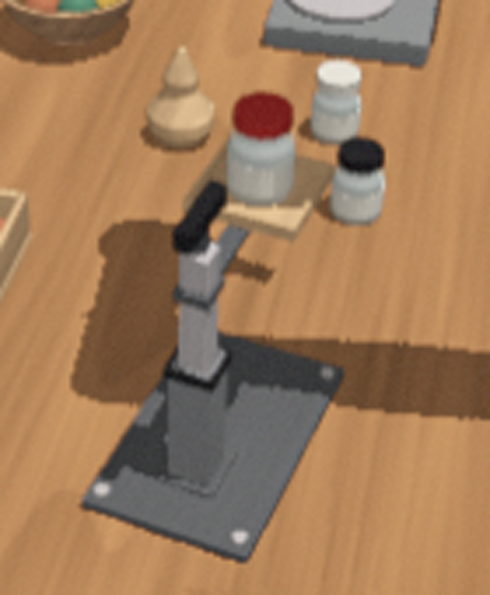

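View pics/wrist8.png

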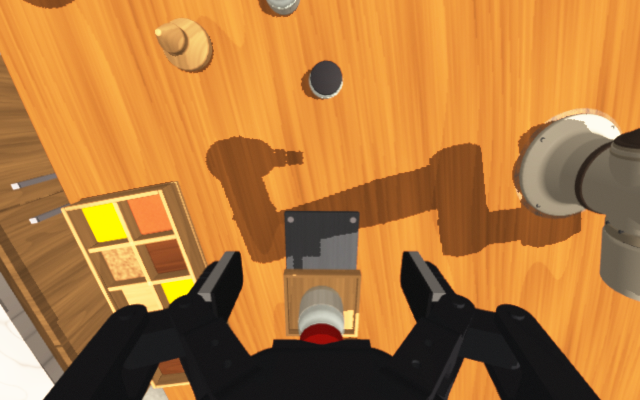

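View pics/tz8.png

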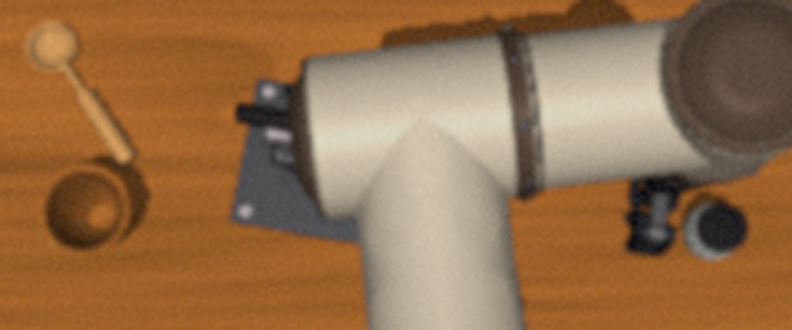

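```bash
python3 - <<'E'
from fit import *
print(onz(S,sz([263,110]),.302), 'tray .5014-.5034 .0438')
q=proj(S,[[.5025,.0437,.222],[.5025,.0437,.302]]);print((q-[260,140]+.36)*3.5)
E
python3 -c "
from plant import job;job.job_done()"
```

```text
[[0.50228453 0.04349356 0.302     ]] tray .5014-.5034 .0438
[[258.93887519 191.04608503]
 [262.68375867 110.10554469]]
the job is handed in; nothing more can be done
```

The riser is locked in its upper hole, the red-lidded jar stands upright in the tray and has been let go, and the job is handed in at about 29 s of the 54 s allowed.

- **Post:** I drew it up by the grip at about 8–16 mm/s with a steady pull of 10–12 N. The pull dropped to about 7 N when the button popped out. After roughly 4 mm more it stopped dead, and the highest pull I read was 14.8 N. The grip then sat at about 0.282 m, above the 0.268 m needed, and stayed there after I let go.
- **Jar:** I lowered it until contact and pushed lightly, about 8–10 N. The post did not sink, so the button was holding. The last pictures show the jar upright, within about 2 mm of the tray's centre, with the post still up and the gripper clear.

**Checks that disagreed or were weak:**
- The travel between the pull dropping and the hard stop was nearer 4 mm than the stated 2–3 mm of play.
- The wrist camera was 2–4 mm off the fixed cameras sideways, so I took values in between.
- The button itself could not be made out clearly in any picture. The lock is inferred from the forces and from the post staying up under load.
- The networks confused the grip, post and tray with each other, so I took those positions by hand from the images.
- In the last pictures I saw no sign that the other things had moved. The arm hides part of the top view, and I did not measure their positions again.

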